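Fill the jar crate, release its gate and hold the gate wide

TASK

Pick up the white jar that stands loose on the bench and set it down upright (not dropped) in the one empty cell of the black crate, and let it go. Then open the crate's front gate for unloading: squeeze the catch at the gate's free end fully home first, then the catch nearer the hinge, each stays in by itself; then take the upright handle, swing the gate out past its detent to wide open, close to its stop, where a spring pushes it back, and finish holding it there by the handle, still and not letting go. Leave the other jars and everything else on the bench where they are.

Things in the scene. Friction and masses are not known exactly. Their poses are not given: they have to be found in the camera images.
- jar: the loose jar: white plastic, black lid, upright cylinder 44 mm diameter, 90 mm tall, about 140 g, standing on the bench to the robot's left. Origin: centre of its underside, z up.
- cell_pad: a thin cork disc (38 mm diameter, 0.8 mm, no obstacle) on the floor of the crate's one empty cell; which of the three cells is empty varies. Origin: centre of that cell's floor, 5 mm above the bench.
- crate: black crate fixed to the bench: three open-topped cells in a row along its y axis, centres at y = -63, 0, +63 mm, x = 0; each 58 mm square inside, floor 5 mm above the bench; back, side walls and dividers 40 mm high, front lip 12 mm. Outline x -68 to +36, y -97 to +97 mm (detent block to +183, 40 high). Origin: on the bench under the middle cell; front (-x) faces the robot, with the gate along it.
- jar_b: a jar like the loose one, already in a cell of the crate; its top is 95 mm above the bench. Stays there.
- jar_c: the other jar already in a cell of the crate. Stays there.
- gate (a joint): gate angle, rad: 0 shut, 1.4 at its stop, growing clockwise seen from above. Both catches lock it shut. Freed, a spring pushes it shut: 0.1 N m when shut, 0.47 at 0.75 rad, 0.7 at 1.2, 0.8 at the stop. A ball detent beside the hinge adds about 0.8 N m from 0.25 rad on, is passed at 0.5 rad; eased back, the gate rests on it half open at about 0.7. Wide open is beyond 1.15.
- gate_hinge (a point): point on the gate's vertical hinge axis, 90 mm above the bench; crate frame x = -70, y = +105 mm. The gate is an aluminium panel 8 mm thick, 12 to 45 mm above the bench, reaching 204 mm from this axis to its free end at the crate's -y side; shut, it stands in the crate's plane x = -70 mm. It swings out to the crate's -x.
- handle: the gate's handle: an upright round post with a turning rubber sleeve, 16 mm diameter, bare from 40 to 110 mm above the bench, on a bracket 34 mm out in front of the gate's plane and 108 mm along the gate from the hinge axis. Origin: bench level under the post's axis. The sleeve turns freely about the post, so its own yaw means nothing.
- handle_grip (a point): point on the handle post's axis 90 mm above the bench, the height to pinch it at from above (nothing near is taller than 95 mm). At gate angle a it lies where the shut handle, turned clockwise by a about the hinge axis, comes to.
- catch_end (a joint): travel of the catch at the gate's free end (squeezed first), m: 0 locked, 0.010 fully home; free from 0.008. Two upright steel fins on the gate's top edge, 16 mm wide, 6 mm thick, tops at 90 mm; 44 mm over their outer faces along the gate, 34 squeezed. The fin nearer the handle slides against about 6 N of friction and stays where left; the other is fixed.
- catch_end_mid (a point): midway between the outer faces of the free-end catch's fins (unsqueezed), 76 mm above the bench, the height to squeeze at from above, fingers closing along its y axis (along the gate). 174 mm along the gate from the hinge. Keep fingertips above 52 mm there: gate edge, bolt and keeper lie below.
- catch_hinge (a joint): travel of the like catch nearer the hinge (to be squeezed second), same values and sizes; here too the fin nearer the handle slides.
- catch_hinge_mid (a point): midway between the outer faces of that catch's fins (unsqueezed), 76 mm above the bench, 42 mm along the gate from the hinge; axes as for the other.
- board: bystander: green circuit board 180 x 55 mm, lying on the right; leave alone.
- multimeter: bystander: black multimeter 90 x 185 x 40 mm, on the right; leave alone.
- dispenser: bystander: milky waisted flux bottle, 52 mm diameter, 118 mm tall, standing left of the crate; leave alone. It has no lid and no label.
- spool: bystander: steel-coloured solder spool, 60 mm diameter, 48 mm tall; leave alone.
- screwdriver: bystander: screwdriver 170 mm long on the left; leave alone.
- plate: bystander: bent steel plate 100 x 70 x 24 mm on the left; leave alone.
- parts_tray: bystander: small grey tray 90 x 70 x 25 mm on the left; leave alone.

How it is judged (in metres and radians):
On the way, in this order (a step that is already met when the one before it is completed fails the run):
1. the loose jar stands upright in the empty cell, let go, both catches still out (horizontal distance between jar and cell_pad below 0.013 m and z of jar in the frame of crate below 0.009 m and angle between jar's own z axis and vertical below 0.1 rad and contact force between the fingers and jar below 0.1 N and linear speed of jar below 0.03 m/s and value of joint each of catch_end, catch_hinge below 0.005 m), for 0.2 s.
2. the free-end catch is squeezed home, the hinge-end catch still out (value of joint catch_end above 0.008 m and value of joint catch_hinge below 0.005 m), for 0.1 s.
3. the hinge-end catch is squeezed home too, the gate still shut (value of joint each of catch_end, catch_hinge above 0.008 m and value of joint gate below 0.3 rad), for 0.1 s.
4. the gate has been swung past its detent by the handle (value of joint gate above 1.1 rad and contact force between the fingers and handle above 1 N), for 0.2 s.
At the end, for the whole second after the job is handed in: Fingers on the handle (over 1.5 N) hold the gate still beyond 1.15 rad; both catches in by over 8 mm; the jar, untouched, upright within 0.1 rad, stands on the once empty cell's floor within 13 mm of its centre; the other two jars upright within 20 mm of their start (horizontal distance between jar and cell_pad below 0.013 m and z of jar in the frame of crate below 0.009 m and angle between each of jar, jar_b, jar_c's own z axis and vertical below 0.1 rad and value of joint gate above 1.15 rad and velocity of joint gate between -0.1 and 0.1 rad/s and contact force between the fingers and handle above 1.5 N and value of joint each of catch_end, catch_hinge above 0.008 m and contact force between the fingers and jar below 0.1 N and distance of each of jar_b, jar_c from where it was at the start of the episode below 0.02 m); the arm keeps its last pose, push and grip.
It fails at once if the hinge-end catch squeezed before the free-end catch (value of joint catch_hinge above 0.006 m and value of joint catch_end below 0.006 m).
It fails at once if the jar dropped (linear speed of jar above 0.6 m/s and contact force between the fingers and jar below 0.1 N).
It fails at once if another jar or a bystander disturbed (moved over 30 mm) (distance of any of board, multimeter, dispenser, spool, screwdriver, plate, parts_tray, jar_b, jar_c from where it was at the start of the episode above 0.03 m).
It also fails if it takes over 67 s, if anything falls off the work surface, if the arm or the gripper's body presses on something with over 40 N, if the wrist force passes 120 N, or if a joint passes its speed limit or range.

ROBOT

A 6-joint arm with a two-finger parallel gripper is mounted at the origin on the work surface. World frame = base frame: x ahead of the robot, y to its left, z up, the work surface at z = 0. Lengths are in mm, angles in rad, forces in N, time in s.
With the tool pointing down it reaches from about 275 to 750 mm from the base axis. Payload 10.2 kg.
Tool frame: the origin (TCP) lies at the centre of the arm's flange, where the gripper is bolted on; the fingertips stand 173 mm ahead of it and the grasp point (between the pads) lies 155 mm ahead of it; z points along the fingers, y is the line along which they close (so a half turn about z gives the same grasp; the last joint's range is limited). The gripper opens to 85 mm and grips with 20 to 120 N. Pads are 22 mm wide; open, the fingers measure 114 mm over their backs; the gripper's body (76 mm by 85 mm) begins 54 mm behind the grasp point. The pads swing forward as they close: fully open they stand 13 mm farther back than shut.
Start: joints at [-1.539, 0.313, 1.498, -0, 1.331, -0.223], TCP at [132.314, -508.061, 404.694] pointing down, gripper open.
Joint ranges: [-2.94, 2.94], [-0.97, 2.17], [0.19, 2.56], [-1.23, 4.37], [0.02, 3.11], [-2.88, 2.88]. Speed limits (rad/s): [2.39, 2.39, 3.01, 3.14, 3.14, 3.14].

INTERFACE

Orientations are given as a unit quaternion [w, x, y, z].
In Python, from rig import status, capture, camera_info, ticket gives the robot as it stands.
- The arm moves only by the shell command python3 -m crank 'ROWS' [FORCE]. ROWS is JSON, a list of rows, each a list of 7 numbers: the shift along the tool's x, y, z as a fraction of full scale, then the turn, a rotation vector about the tool's x, y, z as a fraction of full scale, then the closure, from 0 (fully open) to 1 (shut). A call has 1 to 12 rows; each row is the pose to reach, as a shift and turn from the pose commanded when the call began, along the tool's axes at that moment; what a row does not reach only later rows make up. Full scale, the value 1, is 0.1 m for a shift and 45 degrees for a turn. A row lasts 1/10 s, in which the tool goes at most 50 mm and 8.59 degrees, less where a joint would pass 70% of its speed; a pose out of reach is approached as far as the arm can. A call with a number of a shift or a turn outside -1 to 1 is refused whole. A call with a gripper value outside its range is refused whole. The fingers move at their own pace and stop on an object; FORCE is the grip in N (left out, the last holds). Time passes only in rows, so rows that repeat a pose let the fingers close. It gives the time, the measured TCP pose, the force, the opening and the grip force at its end, in the units of the state.
- status.sense(): the state, without advancing time (a new reading comes with each control period).
- capture(name): name is "scene" or "top" or "wrist"; returns (picture, depth): 480x640x3 uint8, red, green, blue; 480x640 float32, mm along the optical axis (not along the pixel's ray), 0 where there is no reading.
- camera_info(name): a dict with "K" (3x3 intrinsics, pixels), "camera_from_world" (4x4, takes a point from world to camera coordinates). Camera axes: x right, y up, looking along -z (the intrinsics and any distortion apply to the point x, -y, -z); pixel columns grow to the right and rows downward; lengths in mm; the calibration is good to about 2 mm. A picture is of the moment at which its call begins: read the wrist's pose just before it. camera_info takes no time and is no camera call; for the wrist camera it gives the pose at the moment of the call.
- ticket.finish_job(): hands the job in; it is judged then, once.
The state is a dict: "time_s": time; "joints": joint angles; "dq": joint speeds; "tau": joint torques, N m; "eef_pos": TCP position; "ee_rot": TCP orientation; "force": force on the tool from outside, world axes, zero at the start; "wrist_torque": the same for the moment, N m; "grip_width": opening from 0.0 (shut) to 1.0 (fully open); "grip_force": force on a finger pad.
Only numpy, scipy, OpenCV 4.12 (cv2) and the standard library are available. Lean on these libraries where they do the work, as an engineer would, in place of code of your own. Each camera call takes 0.05 s, during which the arm holds its last target. There are 200 camera calls.

## Working session

There is one attempt and no reset: what is moved stays moved. The work goes in short steps, Python scripts to look and compute and a shell command to move; the robot and the scene stay as the last step left them, time stands still between calls to the robot, and variables do not carry over. Pictures are saved under pics/ and viewed, at most 10 in all, crops included, and the job is handed in when it is done.

```bash
ls; mkdir -p pics; python3 - <<'E'
from rig import status,capture,camera_info
import cv2,numpy as np
print(status.sense())
for n in ("top","scene"):
    p,d=capture(n); cv2.imwrite(f"pics/{n}0.png",p[:,:,::-1]); np.savez(f"{n}0.npz",p=p,d=d)
    ci=camera_info(n); print(n,ci)
E
```

```text
pics
{'time_s': 0.0, 'joints': array([-1.53939459e+00,  3.13470923e-01,  1.49842961e+00, -1.99572865e-05,
        1.33099948e+00, -2.23411336e-01]), 'dq': array([-1.08306773e-03, -8.18250502e-04, -6.45905458e-04,  6.04927266e-05,
       -4.82806377e-05, -2.59471444e-03]), 'tau': array([-3.08057926e-03, -4.12268257e+01, -2.59747159e+01, -3.86443771e-04,
        4.11579516e-03,  7.94575840e-06]), 'eef_pos': array([ 132.31371148, -508.01942969,  404.12703334]), 'ee_rot': array([-6.51599475e-04,  9.91894246e-01,  1.27064458e-01,  5.30131816e-05]), 'force': array([ 0.55103377, -0.6117871 ,  0.64251122]), 'wrist_torque': array([-0.05447874,  0.00575986, -0.01817981]), 'grip_force': 0.0, 'grip_width': 1.0009746722679855}
top {'K': array([[477.76176578,   0.        , 317.93797763],
       [  0.        , 477.76176578, 231.03537612],
       [  0.        ,   0.        ,   1.        ]]), 'camera_from_world': array([[-1.03670532e-02, -9.99934908e-01,  4.76480935e-03,
         3.54149140e+01],
       [ 9.86296788e-01, -9.44079216e-03,  1.64710402e-01,
        -5.32313636e+02],
       [-1.64654697e-01,  6.40707767e-03,  9.86330462e-01,
        -1.05558689e+03],
       [ 0.00000000e+00,  0.00000000e+00,  0.00000000e+00,
         1.00000000e+00]])}
scene {'K': array([[541.8838442 ,   0.        , 319.03689848],
       [  0.        , 541.8838442 , 244.06817764],
       [  0.        ,   0.        ,   1.        ]]), 'camera_from_world': array([[-1.73112818e-01,  9.84898315e-01, -2.69463693e-03,
         5.37905971e+01],
       [-8.52203015e-01, -1.48416655e-01,  5.01719560e-01,
         4.04308387e+02],
       [ 4.93742820e-01,  8.91504647e-02,  8.65026140e-01,
        -1.59260943e+03],
       [ 0.00000000e+00,  0.00000000e+00,  0.00000000e+00,
         1.00000000e+00]])}
```

View pics/top0.png

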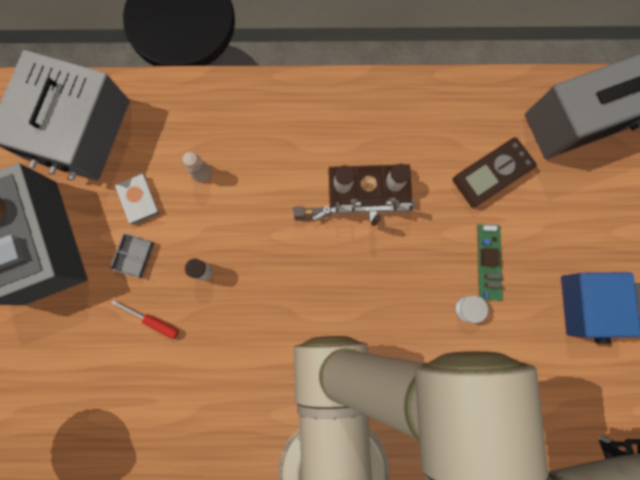

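View pics/scene0.png

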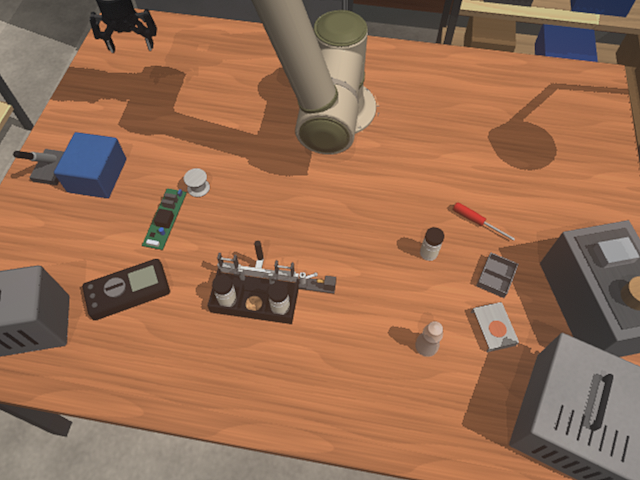

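Top view: the loose jar's lid is at (196,269), the empty (cork) cell is the middle one at (369,184), the handle is at (375,217), and the hinge is left of the crate at about (322,212). Next I'll measure these from depth.

```bash
cat > h.py <<'E'
import numpy as np, cv2
from rig import status,capture,camera_info
def cloud(d,ci):
    K,T=ci["K"],ci["camera_from_world"]
    v,u=np.mgrid[:d.shape[0],:d.shape[1]]
    c=np.stack([(u-K[0,2])/K[0,0]*d,-(v-K[1,2])/K[1,1]*d,-d],-1)
    w=(c-T[:3,3])@T[:3,:3]; w[d<=0]=np.nan
    return w
def proj(P,ci):
    K,T=ci["K"],ci["camera_from_world"]
    c=np.atleast_2d(P)@T[:3,:3].T+T[:3,3]
    return np.stack([K[0,0]*c[:,0]/-c[:,2]+K[0,2],K[1,1]*-c[:,1]/-c[:,2]+K[1,2]],-1)
def clusters(w,zlo,zhi,box,minA=4):
    m=(w[...,2]>zlo)&(w[...,2]<zhi)&(w[...,0]>box[0])&(w[...,0]<box[1])&(w[...,1]>box[2])&(w[...,1]<box[3])
    n,l,s,c=cv2.connectedComponentsWithStats(m.astype(np.uint8))
    for i in range(1,n):
        if s[i,4]>=minA:
            p=w[l==i]; print(s[i,4],"px",c[i].round(),"mean",p.mean(0).round(1),"mid",((p.min(0)+p.max(0))/2).round(1),"ext",np.ptp(p,axis=0).round(1))
E
python3 - <<'E'
from h import *
for n in("top","scene"):
    d=np.load(n+"0.npz")["d"]; w=cloud(d,camera_info(n))
    print(n)
    for zl,zh in((82,125),(30,48)):
        print(zl);clusters(w,zl,zh,(300,750,-250,420))
E
```

```text
top
82
294 px [191. 162.] mean [682.  310.9 102.8] mid [684.9 314.3 101.6] ext [38.  41.5 38.9]
308 px [344. 175.] mean [651.4 -29.1  94.1] mid [652.6 -29.3  92.1] ext [43.6 40.8 17.6]
312 px [400. 173.] mean [ 654.  -154.1   94.1] mid [ 654.7 -154.6   91.4] ext [43.6 42.7 18.2]
21 px [396. 204.] mean [ 584.6 -144.2   89. ] mid [ 584.5 -144.3   88.2] ext [14.3  4.8  8.5]
27 px [412. 204.] mean [ 585.4 -181.1   88. ] mid [ 586.1 -181.4   87.8] ext [14.5  6.6 11.3]
19 px [337. 206.] mean [581.8 -12.   89.2] mid [582.4 -12.6  89.3] ext [15.5  4.8  6.5]
23 px [353. 205.] mean [582.3 -48.4  89.3] mid [582.7 -48.3  87.4] ext [15.1  4.9 10.3]
56 px [376. 219.] mean [548.6 -96.5 105.2] mid [549.4 -97.4  98.4] ext [14.1 14.9 29.3]
328 px [194. 268.] mean [445.3 300.8  89.5] mid [445.2 301.1  88.5] ext [41.5 43.3 12.7]
30
106 px [200. 172.] mean [676.7 306.2  38.5] mid [684.4 314.3  39. ] ext [41.  45.5 17.9]
273 px [371. 174.] mean [669.6 -97.   38.6] mid [656.4 -98.3  38.3] ext [ 70.5 106.3  16.5]
15 px [408. 166.] mean [ 688.4 -184.7   39.1] mid [ 686.7 -184.1   40.9] ext [12.9  8.2 13.1]
1
[... 2210 characters left out ...]
n [ 595.6 -176.1   41.1] mid [ 600.4 -174.1   39. ] ext [36.2 40.7 17.7]
704 px [259. 300.] mean [661.3 -77.1  39. ] mid [638.5 -93.9  39. ] ext [118.6 195.   17.9]
47 px [307. 277.] mean [582.7  20.3  36.5] mid [581.   22.2  38.9] ext [27.5 37.  17.4]
137 px [329. 281.] mean [586.   71.6  37.9] mid [584.6  65.5  37.3] ext [26.1 43.8 14.5]
11 px [275. 280.] mean [607.7 -52.   43.7] mid [607.7 -54.1  43.3] ext [ 6.  14.3  9. ]
62 px [228. 300.] mean [ 673.9 -147.9   38.6] mid [ 665.1 -153.3   39. ] ext [35.3 37.4 17.9]
56 px [281. 308.] mean [671.9 -23.2  39.2] mid [665.3 -27.9  39.1] ext [29.4 38.9 17.6]
130 px [427. 345.] mean [703.  307.8  38.2] mid [696.1 312.2  39. ] ext [37.3 46.2 17.8]
```

```bash
cat >> h.py <<'E'
from scipy.spatial.transform import Rotation as Rn
def plan(x,y,z,th,n=1):
    "tool down, closing line yawed th; prints per-call shift/turn as crank fractions for n equal calls"
    s=status.sense(); q=s["ee_rot"]; p=s["eef_pos"]; R0=Rn.from_quat(np.r_[q[1:],q[0]])
    c,k=np.cos(th),np.sin(th)
    R1=Rn.from_matrix(np.array([[c,k,0],[k,-c,0],[0,0,-1]]).T)
    rv=(R0.inv()*R1).as_rotvec()
    d=(np.array([x,y,z])-p)/n
    print("at",p.round(1),"w",round(float(s["grip_width"]),3))
    for i in range(n):
        R=R0*Rn.from_rotvec(rv*i/n)
        print((R.inv().apply(d)/100).round(3),(rv/n/np.radians(45)).round(3))
E
python3 -c "
from h import *
plan(448,300.5,404,0.2548,9); print(camera_info('wrist'), status.sense()['eef_pos'])"
```

```text
at [ 132.3 -508.   404.2] w 1.005
[ 0.566 -0.781  0.001] [-0. -0.  0.]
[ 0.566 -0.781  0.001] [-0. -0.  0.]
[ 0.566 -0.781  0.001] [-0. -0.  0.]
[ 0.566 -0.781  0.001] [-0. -0.  0.]
[ 0.566 -0.781  0.001] [-0. -0.  0.]
[ 0.566 -0.781  0.001] [-0. -0.  0.]
[ 0.566 -0.781  0.001] [-0. -0.  0.]
[ 0.566 -0.781  0.   ] [-0. -0.  0.]
[ 0.566 -0.781  0.   ] [-0. -0.  0.]
{'K': array([[429.62174574,   0.        , 317.17370376],
       [  0.        , 429.62174574, 243.63606606],
       [  0.        ,   0.        ,   1.        ]]), 'camera_from_world': array([[ 2.50973932e-01, -9.67991013e-01, -2.34186308e-03,
        -5.23727355e+02],
       [ 9.33666195e-01,  2.42711581e-01, -2.63360067e-01,
         3.38038031e+01],
       [ 2.55498576e-01,  6.39099932e-02,  9.64694766e-01,
        -3.80150963e+02],
       [ 0.00000000e+00,  0.00000000e+00,  0.00000000e+00,
         1.00000000e+00]])} [ 132.32507038 -508.02398616  404.20520721]
```

```bash
python3 -c "
from h import *
T=camera_info('wrist')['camera_from_world']; print('cam',-T[:3,:3].T@T[:3,3])
plan(625,-95,404,0.021,6)"
```

```text
cam [ 197.00847496 -490.87250201  374.4057181 ]
at [ 132.3 -508.   404.2] w 1.005
[ 0.968 -0.459  0.001] [-0.   -0.    0.05]
[ 0.95  -0.497  0.001] [-0.   -0.    0.05]
[ 0.929 -0.533  0.001] [-0.   -0.    0.05]
[ 0.908 -0.569  0.001] [-0.   -0.    0.05]
[ 0.885 -0.604  0.001] [-0.   -0.    0.05]
[ 0.861 -0.638  0.   ] [-0.   -0.    0.05]
```

```bash

python3 -m crank '[[0.48,-0.23,0,0,0,0.05,0],[0.95,-0.46,0,0,0,0.05,0]]' 
python3 -m crank '[[0.48,-0.25,0,0,0,0.05,0],[0.95,-0.5,0,0,0,0.05,0]]' 
python3 -m crank '[[0.48,-0.27,0,0,0,0.05,0],[0.93,-0.53,0,0,0,0.05,0]]' 
python3 -m crank '[[0.46,-0.28,0,0,0,0.05,0],[0.91,-0.57,0,0,0,0.05,0]]' 
python3 -m crank '[[0.45,-0.3,0,0,0,0.05,0],[0.88,-0.6,0,0,0,0.05,0],[0.88,-0.6,0,0,0,0.05,0],[0.88,-0.6,0,0,0,0.05,0]]' | tail -5
python3 -c "
from h import *
plan(600,-95,404,0.021,1)"
```

```text
time_s: 0.3
eef_pos: [208.7, -442.6, 404.1]
ee_rot: [-0.001, 0.994, 0.106, 0.0]
force: [0.8, -0.8, -0.3]
grip_width: 0.999
grip_force: 0.0
time_s: 0.5
eef_pos: [286.0, -377.3, 404.5]
ee_rot: [-0.0, 0.996, 0.087, -0.0]
force: [-0.3, -0.7, 0.3]
grip_width: 1.0
grip_force: 0.0
time_s: 0.7
eef_pos: [363.0, -313.2, 404.6]
ee_rot: [-0.0, 0.998, 0.068, -0.0]
force: [1.7, -0.9, -0.2]
grip_width: 0.997
grip_force: 0.0
time_s: 0.9
eef_pos: [439.9, -249.1, 404.6]
ee_rot: [-0.0, 0.999, 0.048, -0.0]
force: [0.4, -1.2, 0.2]
grip_width: 1.0
grip_force: 0.0
eef_pos: [520.9, -181.6, 404.0]
ee_rot: [-0.0, 1.0, 0.03, -0.001]
force: [-0.1, -0.4, -0.1]
grip_width: 1.001
grip_force: 0.0
at [ 520.9 -181.6  404. ] w 1.001
[ 0.842 -0.816  0.   ] [-0.001  0.001  0.051]
```

```bash

python3 -m crank '[[0.4,-0.4,0,0,0,0.05,0],[0.7,-0.7,0,0,0,0.05,0],[0.84,-0.82,0,0,0,0.05,0],[0.84,-0.82,0,0,0,0.05,0],[0.84,-0.82,0,0,0,0.05,0]]' | sed -n 2p
cat > look.py <<'E'
from h import *
import sys
ci=camera_info("wrist"); p,d=capture("wrist"); w=cloud(d,ci)
cv2.imwrite("pics/%s.png"%sys.argv[1],p[:,:,::-1]); np.savez(sys.argv[1]+".npz",p=p,d=d,w=w)
E
cat >> look.py <<'E'
box=[float(a) for a in sys.argv[4:8]]
clusters(w,float(sys.argv[2]),float(sys.argv[3]),box,20)
E
python3 look.py w1 84 115 500 700 -230 60; python3 -c "
from h import *
w=np.load('w1.npz')['w']; clusters(w,2,9,(600,700,-125,-60),30);print('walls');clusters(w,37.5,42,(450,720,-220,120),40)
plan(448,300.5,404,0.021,5)"
```

```text
eef_pos: [598.7, -97.0, 404.5]
3878 px [413. 140.] mean [ 657.7 -156.1   95.6] mid [ 657.4 -156.6   91.3] ext [43.3 43.1 14.1]
3882 px [217. 141.] mean [655.1 -32.1  95.8] mid [654.6 -31.5  91.3] ext [43.5 43.3 14.4]
253 px [198. 245.] mean [585.  -14.4  89.9] mid [584.3 -13.9  88.4] ext [16.6  6.5  8.7]
226 px [251. 244.] mean [586.1 -50.9  90.2] mid [585.4 -50.5  88.5] ext [16.   6.2  8.8]
232 px [389. 244.] mean [ 587.9 -146.2   89.9] mid [ 587.2 -146.7   88.4] ext [16.2  6.4  8.6]
252 px [442. 244.] mean [ 588.6 -182.7   89.7] mid [ 587.9 -183.3   88.5] ext [16.6  6.5  9. ]
689 px [320. 296.] mean [555.  -99.2 105. ] mid [552.6 -99.3  98.3] ext [15.6 16.  28.5]
5227 px [316. 136.] mean [657.4 -93.9   6.3] mid [656.9 -94.    6.2] ext [61.2 59.3  5.6]
1818 px [314. 192.] mean [610.6 -92.9   6. ] mid [610.7 -92.7   5.9] ext [21.3 64.6  5.3]
walls
3239 px [316. 109.] mean [677.3 -93.7  40.7] mid [659.1 -93.5  39.8] ext [ 69.6 194.8   4.5]
388 px [437. 190.] mean [ 618.3 -189.1   40.6] mid [ 619.5 -189.3   39.8] ext [46.4  6.   4.4]
369 px [195. 192.] mean [613.7  -0.8  40.6] mid [ 6.151e+02 -5.000e-01  3.970e+01] ext [45.5  6.2  4.5]
871 px [105. 229.] mean [583.1  73.2  40.7] mid [582.8  74.   39.8] ext [23.4 27.   4.5]
87 px [308. 224.] mean [589.8 -89.2  39.8] mid [589.8 -89.1  39.7] ext [ 1.7 63.9  4.2]
454 px [320. 249.] mean [568.9 -99.1  39. ] mid [567.6 -99.2  39.4] ext [25.3 13.5  3.8]
at [598.6 -97.2 404.7] w 0.997
[-0.287 -0.801  0.001] [ 0.     0.    -0.001]
[-0.287 -0.801  0.001] [ 0.     0.    -0.001]
[-0.286 -0.801  0.001] [ 0.     0.    -0.001]
[-0.286 -0.801  0.001] [ 0.     0.    -0.001]
[-0.285 -0.801  0.001] [ 0.     0.    -0.001]
```

View pics/w1.png

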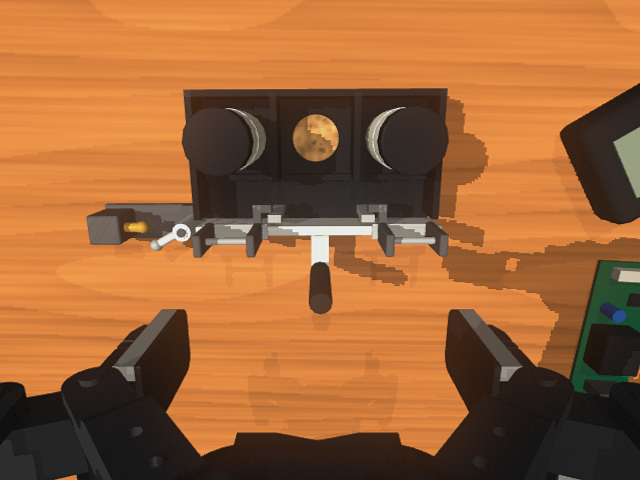

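The wrist picture shows the cork pad at (316,138), the handle at (320,296) and the fins at (198…442, 244). The measurements agree: crate origin is about (656.1, -94.1) with yaw 0.020. Next, the jar.

```bash
python3 -c "
from h import *
plan(448,290,404,1.591,5)"
```

```text
at [598.6 -97.2 404.7] w 0.997
[-0.288 -0.78   0.001] [-0.     0.    -0.401]
[-0.032 -0.83   0.001] [-0.     0.    -0.401]
[ 0.226 -0.8    0.001] [-0.     0.    -0.401]
[ 0.463 -0.69   0.001] [-0.     0.    -0.401]
[ 0.654 -0.513  0.001] [-0.     0.    -0.401]
```

```bash

python3 -m crank '[[-0.1,-0.27,0,0,0,-0.13,0],[-0.2,-0.53,0,0,0,-0.27,0],[-0.29,-0.78,0,0,0,-0.4,0]]' | sed -n 2p
python3 -m crank '[[-0.01,-0.28,0,0,0,-0.13,0],[-0.02,-0.56,0,0,0,-0.27,0],[-0.03,-0.83,0,0,0,-0.4,0]]' | sed -n 2p
python3 -m crank '[[0.08,-0.27,0,0,0,-0.13,0],[0.15,-0.53,0,0,0,-0.27,0],[0.23,-0.8,0,0,0,-0.4,0]]' | sed -n 2p
python3 -m crank '[[0.15,-0.23,0,0,0,-0.13,0],[0.3,-0.46,0,0,0,-0.27,0],[0.46,-0.69,0,0,0,-0.4,0]]' | sed -n 2p
python3 -m crank '[[0.22,-0.17,0,0,0,-0.13,0],[0.44,-0.34,0,0,0,-0.27,0],[0.65,-0.51,0,0,0,-0.4,0],[0.65,-0.51,0,0,0,-0.4,0],[0.65,-0.51,0,0,0,-0.4,0]]' | sed -n 2p
python3 look.py w2 84 115 380 520 240 360; python3 -c "
from h import *
plan(448,300.5,215,1.591,2)"
```

```text
eef_pos: [567.7, -19.0, 404.9]
eef_pos: [537.8, 58.6, 405.0]
eef_pos: [508.2, 136.2, 405.0]
eef_pos: [478.1, 213.4, 405.0]
eef_pos: [448.9, 290.0, 404.8]
3214 px [315. 212.] mean [447.3 301.4  90.8] mid [447.3 300.6  88.9] ext [43.3 43.5  9.8]
at [449.2 289.8 404.8] w 0.998
[ 0.054 -0.005  0.949] [ 0.     0.    -0.002]
[ 0.054 -0.005  0.949] [ 0.     0.    -0.002]
```

```bash

python3 -m crank '[[0.06,-0.01,0.45,0,0,0,0],[0.11,-0.02,0.95,0,0,0,0],[0.11,-0.02,0.95,0,0,0,0]]' | sed -n 2p
python3 -m crank '[[0,0,0.35,0,0,0,0],[0,0,0.65,0,0,0,0],[0,0,0.85,0,0,0,0],[0,0,0.95,0,0,0,0],[0,0,0.95,0,0,0,0]]' | sed -n 2p
python3 -m crank '[[0,0,0,0,0,0,0.4],[0,0,0,0,0,0,0.6],[0,0,0,0,0,0,0.8],[0,0,0,0,0,0,0.8],[0,0,0,0,0,0,0.8],[0,0,0,0,0,0,0.8]]' 40
```

```text
eef_pos: [445.9, 300.5, 304.6]
eef_pos: [447.3, 301.5, 215.4]
time_s: 5.0
eef_pos: [446.8, 302.1, 215.9]
ee_rot: [0.0, 0.7, 0.714, 0.001]
force: [-0.8, -1.3, 5.3]
grip_width: 0.501
grip_force: 40.2
```

```bash

python3 -m crank '[[0,0,-0.2,0,0,0,0.8],[0,0,-0.6,0,0,0,0.8],[0,0,-1,0,0,0,0.8],[0,0,-1,0,0,0,0.8]]' | sed -n 2,6p
python3 -m crank '[[0,0,-0.3,0,0,0,0.8],[0,0,-0.4,0,0,0,0.8],[0,0,-0.4,0,0,0,0.8]]' | sed -n 2,6p
python3 -c "
from h import *
plan(656.1,-93.5,355,1.591,5)"
```

```text
eef_pos: [447.2, 302.4, 320.2]
ee_rot: [0.002, 0.7, 0.714, 0.005]
force: [-0.4, -0.6, -1.9]
grip_width: 0.507
grip_force: 41.1
eef_pos: [446.6, 302.1, 355.4]
ee_rot: [0.0, 0.7, 0.714, 0.001]
force: [-0.2, -0.3, -1.4]
grip_width: 0.505
grip_force: 41.2
at [446.6 302.1 355.4] w 0.505
[-0.799  0.404  0.001] [ 0.001 -0.    -0.   ]
[-0.799  0.403  0.001] [ 0.001 -0.    -0.   ]
[-0.799  0.403  0.001] [ 0.001 -0.    -0.   ]
[-0.799  0.403  0.001] [ 0.001 -0.    -0.   ]
[-0.799  0.403  0.001] [ 0.001 -0.    -0.   ]
```

```bash

for i in 1; do
python3 -m crank '[[-0.2,0.1,0,0,0,0,0.8],[-0.5,0.25,0,0,0,0,0.8],[-0.8,0.4,0,0,0,0,0.8]]' | sed -n 2p
python3 -m crank '[[-0.27,0.13,0,0,0,0,0.8],[-0.53,0.27,0,0,0,0,0.8],[-0.8,0.4,0,0,0,0,0.8]]' | sed -n 2p
python3 -m crank '[[-0.27,0.13,0,0,0,0,0.8],[-0.53,0.27,0,0,0,0,0.8],[-0.8,0.4,0,0,0,0,0.8]]' | sed -n 2p
python3 -m crank '[[-0.27,0.13,0,0,0,0,0.8],[-0.53,0.27,0,0,0,0,0.8],[-0.8,0.4,0,0,0,0,0.8]]' | sed -n 2p
python3 -m crank '[[-0.3,0.17,0,0,0,0,0.8],[-0.6,0.32,0,0,0,0,0.8],[-0.8,0.41,0,0,0,0,0.8],[-0.8,0.41,0,0,0,0,0.8],[-0.8,0.41,0,0,0,0,0.8]]' | sed -n 2p
done
python3 -c "
from h import *
plan(656.1,-93.5,222,1.591,2)
ci=camera_info('wrist');p,d=capture('wrist');w=cloud(d,ci);cv2.imwrite('pics/w3.png',p[:,:,::-1])
clusters(w,84,115,(500,700,-230,60),40)
clusters(w,170,240,(600,720,-160,-30),40)"
```

```text
eef_pos: [488.3, 222.0, 353.0]
eef_pos: [530.0, 142.5, 352.9]
eef_pos: [571.5, 63.2, 352.9]
eef_pos: [613.1, -16.0, 352.7]
eef_pos: [655.1, -94.0, 352.9]
at [655.1 -94.  352.9] w 0.509
[0.002 0.006 0.654] [-0.002 -0.001 -0.001]
[0.002 0.006 0.654] [-0.002 -0.001 -0.001]
5690 px [319. 134.] mean [654.6 -30.4  95.9] mid [654.5 -30.9  95.3] ext [43.6 43.1  5.8]
417 px [185.  98.] mean [585.1 -13.6  90.2] mid [584.4 -13.4  88.8] ext [16.   6.2  9. ]
375 px [191. 169.] mean [585.9 -50.   90.3] mid [585.2 -50.1  88.5] ext [16.1  6.2  8.6]
1307 px [130. 260.] mean [554.8 -97.1 104.1] mid [552.5 -98.8  98.6] ext [16. 16. 29.]
148 px [196. 330.] mean [ 583.1 -145.1   89.3] mid [ 583.2 -146.1   88.2] ext [7.7 6.4 8.3]
45629 px [318. 369.] mean [655.1 -86.5 223.8] mid [655.7 -90.2 205. ] ext [111.4  34.4  70. ]
```

View pics/w3.png

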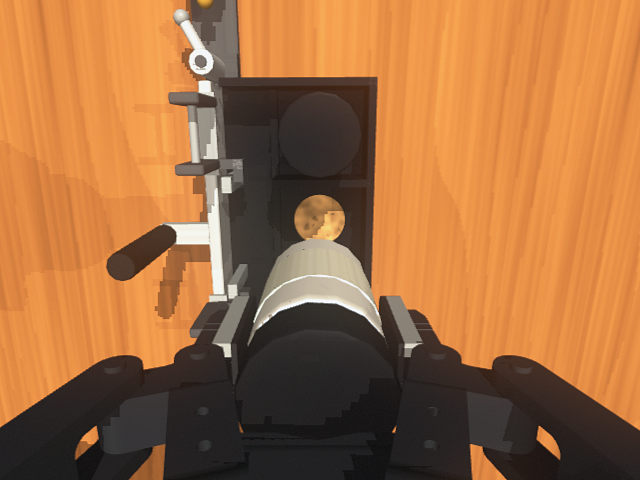

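The picture shows the jar centred in the fingers (column 318), in line with the cork pad at (319,217). I'll lower it.

```bash

python3 -m crank '[[0,0.01,0.3,0,0,0,0.8],[0,0.01,0.6,0,0,0,0.8],[0,0.01,0.8,0,0,0,0.8],[0,0.01,0.8,0,0,0,0.8]]' | sed -n 2,4p
python3 -m crank '[[0,0,0.15,0,0,0,0.8],[0,0,0.3,0,0,0,0.8],[0,0,0.4,0,0,0,0.8],[0,0,0.46,0,0,0,0.8],[0,0,0.48,0,0,0,0.8],[0,0,0.48,0,0,0,0.8]]' | sed -n 2,6p
```

```text
eef_pos: [655.5, -92.7, 271.5]
ee_rot: [-0.003, 0.7, 0.714, -0.001]
force: [0.6, 0.8, 0.1]
eef_pos: [656.3, -94.0, 226.7]
ee_rot: [0.0, 0.7, 0.714, 0.0]
force: [-0.2, -0.7, -0.7]
grip_width: 0.503
grip_force: 41.2
```

```bash

python3 -m crank '[[0,0,0.03,0,0,0,0.8],[0,0,0.04,0,0,0,0.8],[0,0,0.05,0,0,0,0.8],[0,0,0.05,0,0,0,0.8]]' | sed -n 2,6p
python3 -m crank '[[0,0,0.01,0,0,0,0.8],[0,0,0.015,0,0,0,0.8],[0,0,0.015,0,0,0,0.8]]' | sed -n 2,6p
```

```text
eef_pos: [656.2, -94.0, 221.7]
ee_rot: [-0.0, 0.7, 0.714, 0.0]
force: [-0.2, -0.4, -0.9]
grip_width: 0.504
grip_force: 41.2
eef_pos: [656.3, -94.1, 221.0]
ee_rot: [0.0, 0.7, 0.714, 0.0]
force: [-2.5, 1.0, 4.5]
grip_width: 0.503
grip_force: 41.7
```

```bash

python3 -m crank '[[0,0,0,0,0,0,0.45],[0,0,0,0,0,0,0.35],[0,0,0,0,0,0,0.2],[0,0,0,0,0,0,0.1],[0,0,0,0,0,0,0.1]]' | sed -n 2,6p
python3 -m crank '[[0,0,-0.1,0,0,0,0],[0,0,-0.35,0,0,0,0],[0,0,-0.7,0,0,0,0],[0,0,-1,0,0,0,0],[0,0,-1,0,0,0,0]]' | sed -n 2,6p
python3 -c "
from h import *
ci=camera_info('wrist');p,d=capture('wrist');w=cloud(d,ci)
clusters(w,86,98,(500,700,-230,60),40)
plan(588,-98,322,0.020,4)"
```

```text
eef_pos: [656.2, -94.0, 220.1]
ee_rot: [-0.0, 0.7, 0.714, 0.0]
force: [0.1, 0.3, 0.4]
grip_width: 0.895
grip_force: 0.0
eef_pos: [656.6, -94.0, 326.0]
ee_rot: [0.004, 0.7, 0.714, 0.002]
force: [0.1, -0.8, 1.1]
grip_width: 1.0
grip_force: 0.0
7339 px [311. 132.] mean [654.6 -30.4  95.9] mid [654.4 -30.9  95.2] ext [43.3 43.7  5.5]
545 px [157.  91.] mean [585.  -13.5  90.5] mid [584.6 -13.5  89.3] ext [16.3  6.2  6.7]
476 px [165. 173.] mean [585.8 -50.   90.4] mid [585.4 -50.2  89.5] ext [16.   6.2  6.2]
5961 px [313. 267.] mean [656.5 -94.2  95.6] mid [656.3 -95.7  92. ] ext [43.3 43.2 11.9]
407 px [112. 264.] mean [557.  -95.6  92.2] mid [554.6 -98.5  92. ] ext [12.4 15.3 11.9]
5148 px [313. 374.] mean [ 657.3 -153.8   95.2] mid [ 657.4 -156.6   91.9] ext [43.4 44.1 11.8]
99 px [194. 352.] mean [ 593.8 -145.3   89.4] mid [ 593.3 -145.8   88.9] ext [4.4 5.9 5.7]
388 px [188. 412.] mean [ 588.5 -182.    89.7] mid [ 587.9 -182.9   89.2] ext [16.3  7.5  6.3]
at [656.3 -94.  323.2] w 0.999
[-0.007 -0.171  0.002] [ 0.002 -0.001  0.5  ]
[-0.072 -0.155  0.002] [ 0.002 -0.001  0.5  ]
[-0.126 -0.116  0.003] [ 0.002 -0.001  0.5  ]
[-0.16  -0.059  0.003] [ 0.002 -0.001  0.5  ]
```

Jar stands at (656.4, -94.5), top at 95 mm, as required. On to the free-end catch.

```bash
python3 -c "
from h import *
plan(587.6,-170.2,322,0.020,3)"
```

```text
at [656.3 -94.  323.2] w 0.999
[-0.25  -0.234  0.003] [ 0.002 -0.001  0.666]
[-0.333 -0.078  0.004] [ 0.002 -0.001  0.666]
[-0.327  0.099  0.004] [ 0.002 -0.001  0.666]
```

```bash

python3 -m crank '[[-0.06,-0.06,0,0,0,0.17,0],[-0.12,-0.12,0,0,0,0.33,0],[-0.19,-0.18,0,0,0,0.5,0],[-0.25,-0.23,0,0,0,0.67,0]]' | sed -n 2p
python3 -m crank '[[-0.08,-0.02,0,0,0,0.17,0],[-0.16,-0.04,0,0,0,0.33,0],[-0.25,-0.06,0,0,0,0.5,0],[-0.33,-0.08,0,0,0,0.67,0]]' | sed -n 2p
python3 -m crank '[[-0.08,0.02,0,0,0,0.17,0],[-0.16,0.05,0,0,0,0.33,0],[-0.25,0.07,0,0,0,0.5,0],[-0.33,0.1,0,0,0,0.66,0],[-0.33,0.1,0,0,0,0.66,0],[-0.33,0.1,0,0,0,0.66,0]]' | sed -n 2p
python3 -c "
from h import *
ci=camera_info('wrist');p,d=capture('wrist');w=cloud(d,ci)
clusters(w,86,93,(500,620,-230,60),40)
plan(587.6,-170.2,234,0.020,1)"
```

```text
eef_pos: [633.3, -119.7, 319.3]
eef_pos: [610.3, -144.7, 319.3]
eef_pos: [587.5, -169.8, 319.7]
408 px [  6. 267.] mean [584.2 -16.   89.5] mid [584.5 -15.4  89.3] ext [16.4  5.5  6.6]
528 px [ 77. 265.] mean [585.8 -51.6  90.1] mid [585.3 -50.7  89.4] ext [16.2  7.5  6.8]
407 px [272. 265.] mean [ 588.2 -147.    90.4] mid [ 587.5 -146.9   89.2] ext [16.   6.1  6.5]
400 px [347. 265.] mean [ 589.1 -183.4   90.5] mid [ 588.4 -183.5   89.4] ext [15.7  6.1  6.8]
109 px [192. 325.] mean [ 555.  -105.9   89.2] mid [ 553.5 -105.    89.5] ext [11.8  5.   7. ]
at [ 587.6 -169.6  319.8] w 0.996
[0.001 0.006 0.858] [-0.001  0.001  0.003]
```

```bash

python3 -m crank '[[0,0.01,0.3,0,0,0,0],[0,0.01,0.6,0,0,0,0],[0,0.01,0.8,0,0,0,0],[0,0.01,0.85,0,0,0,0],[0,0.01,0.85,0,0,0,0]]' | sed -n 2,4p
python3 -m crank '[[0,0,0,0,0,0,0.3],[0,0,0,0,0,0,0.4],[0,0,0,0,0,0,0.5],[0,0,0,0,0,0,0.6],[0,0,0,0,0,0,0.7],[0,0,0,0,0,0,0.8],[0,0,0,0,0,0,0.8],[0,0,0,0,0,0,0.8]]' 30 | sed -n 2,6p
python3 -c "
from h import *
plan(587.6,-170.2,234,0.020,1)"
```

```text
eef_pos: [587.7, -170.6, 235.0]
ee_rot: [-0.0, 1.0, 0.01, -0.0]
force: [-0.3, -0.4, 0.3]
eef_pos: [587.6, -170.7, 236.5]
ee_rot: [-0.0, 1.0, 0.01, 0.001]
force: [-0.5, 2.4, 6.6]
grip_width: 0.384
grip_force: 30.3
at [ 587.6 -170.7  236.5] w 0.384
[-0.    -0.005  0.025] [-0.001 -0.002 -0.001]
```

```bash

python3 -m crank '[[0,0,0,0,0,0,0.5],[0,0,0,0,0,0,0.2],[0,0,0,0,0,0,0],[0,0,0,0,0,0,0],[0,0,0,0,0,0,0]]' | sed -n 2,6p
python3 -m crank '[[0,0,-0.2,0,0,0,0],[0,0,-0.5,0,0,0,0],[0,0,-0.85,0,0,0,0],[0,0,-0.85,0,0,0,0],[0,0,-0.85,0,0,0,0]]' | sed -n 2,3p
python3 -c "
from h import *
ci=camera_info('wrist');p,d=capture('wrist');w=cloud(d,ci)
clusters(w,86,93,(500,620,-230,60),40)
plan(584.7,-26.7,320,0.020,2)"
```

```text
eef_pos: [587.5, -171.0, 235.2]
ee_rot: [0.0, 1.0, 0.01, 0.0]
force: [-0.2, -0.4, -0.2]
grip_width: 0.999
grip_force: 0.0
eef_pos: [587.4, -170.9, 320.4]
ee_rot: [0.0, 1.0, 0.01, 0.0]
387 px [287. 266.] mean [ 588.3 -155.8   90.6] mid [ 587.6 -155.5   89.6] ext [16.3  6.1  6.5]
408 px [344. 265.] mean [ 588.9 -183.5   90.5] mid [ 588.3 -183.6   89.4] ext [15.8  6.4  6.3]
345 px [  5. 268.] mean [584.2 -16.2  89.3] mid [584.5 -15.6  89.3] ext [16.4  4.3  6.5]
524 px [ 75. 266.] mean [585.9 -51.6  90. ] mid [585.5 -50.8  89.3] ext [15.9  7.4  6.7]
87 px [191. 327.] mean [ 554.2 -106.4   89.4] mid [ 553.2 -106.    89.3] ext [10.1  3.2  6.5]
at [ 587.3 -170.8  319.4] w 1.002
[ 0.001 -0.721 -0.003] [-0.     0.001 -0.001]
[ 0.001 -0.721 -0.003] [-0.     0.001 -0.001]
```

The free-end fin moved in (gap now about 28 mm, nominal when home). Next, the hinge-end catch.

```bash

python3 -m crank '[[0,-0.3,0,0,0,0,0],[0,-0.6,0,0,0,0,0],[0,-0.9,0,0,0,0,0],[0,-0.9,0,0,0,0,0]]' | sed -n 2p
python3 -m crank '[[0,-0.3,0,0,0,0,0],[0,-0.54,0,0,0,0,0],[0,-0.54,0,0,0,0,0],[0,-0.54,0,0,0,0,0],[0,-0.54,0,0,0,0,0]]' | sed -n 2p
python3 -c "
from h import *
ci=camera_info('wrist');p,d=capture('wrist');w=cloud(d,ci)
clusters(w,86,93,(500,620,-230,60),40)
plan(584.7,-26.7,234,0.020,1)"
```

```text
eef_pos: [585.5, -77.9, 318.8]
eef_pos: [584.8, -28.0, 319.6]
531 px [577. 265.] mean [ 587.8 -154.5   89.8] mid [ 587.6 -155.2   89.3] ext [16.   7.5  6.6]
462 px [632. 266.] mean [ 588.  -181.8   89.5] mid [ 588.  -182.7   89.2] ext [16.   6.9  6.3]
398 px [289. 267.] mean [585.1 -13.8  90.6] mid [584.3 -13.6  89.6] ext [16.1  6.   6.4]
407 px [364. 266.] mean [585.8 -50.2  90.4] mid [585.3 -50.4  89.5] ext [15.9  6.3  6.3]
102 px [443. 326.] mean [554.2 -92.3  89.4] mid [552.6 -92.9  89.5] ext [10.2  3.7  6.9]
at [584.8 -28.  319.8] w 1.0
[-0.    -0.013  0.858] [ 0.     0.001 -0.003]
```

```bash

python3 -m crank '[[0,-0.01,0.3,0,0,0,0],[0,-0.01,0.6,0,0,0,0],[0,-0.01,0.8,0,0,0,0],[0,-0.01,0.85,0,0,0,0],[0,-0.01,0.85,0,0,0,0]]' | sed -n 2,4p
python3 -m crank '[[0,0,0,0,0,0,0.3],[0,0,0,0,0,0,0.4],[0,0,0,0,0,0,0.5],[0,0,0,0,0,0,0.6],[0,0,0,0,0,0,0.7],[0,0,0,0,0,0,0.8],[0,0,0,0,0,0,0.8],[0,0,0,0,0,0,0.8]]' 30 | sed -n 2,6p
python3 -m crank '[[0,0,0,0,0,0,0.5],[0,0,0,0,0,0,0.2],[0,0,0,0,0,0,0],[0,0,0,0,0,0,0],[0,0,0,0,0,0,0]]' | sed -n 2,6p
python3 -m crank '[[0,0,-0.2,0,0,0,0],[0,0,-0.5,0,0,0,0],[0,0,-0.85,0,0,0,0],[0,0,-0.85,0,0,0,0],[0,0,-0.85,0,0,0,0]]' | sed -n 2,3p
python3 -c "
from h import *
ci=camera_info('wrist');p,d=capture('wrist');w=cloud(d,ci)
clusters(w,86,93,(500,620,-230,60),40)
plan(552.4,-99.2,320,0.020,1)"
```

```text
eef_pos: [584.8, -26.5, 235.0]
ee_rot: [-0.0, 1.0, 0.009, -0.0]
force: [-0.5, -0.9, 0.7]
eef_pos: [585.1, -26.9, 237.0]
ee_rot: [0.002, 1.0, 0.01, 0.002]
force: [-0.9, -7.2, 6.4]
grip_width: 0.374
grip_force: 29.6
eef_pos: [584.7, -25.8, 235.1]
ee_rot: [-0.0, 1.0, 0.01, -0.0]
force: [0.5, 0.6, 0.0]
grip_width: 1.003
grip_force: 0.0
eef_pos: [584.6, -25.8, 320.4]
ee_rot: [0.0, 1.0, 0.01, 0.0]
520 px [580. 266.] mean [ 587.8 -154.4   89.9] mid [ 587.4 -155.1   89.5] ext [16.2  6.8  6.8]
359 px [634. 267.] mean [ 587.7 -181.2   89.2] mid [ 588.1 -181.8   89. ] ext [15.6  5.1  6. ]
401 px [294. 267.] mean [584.9 -13.8  90.5] mid [584.4 -13.8  89.2] ext [16.   6.   6.4]
403 px [350. 266.] mean [585.6 -41.4  90.4] mid [584.8 -41.5  89.3] ext [16.1  6.2  6.6]
47 px [446. 327.] mean [552.9 -91.9  88.5] mid [552.5 -92.   89.2] ext [9.2 1.8 6.2]
at [584.5 -25.8 319.4] w 1.004
[-0.335  0.727 -0.006] [-0.     0.002 -0.001]
```

Both catches are in. Next, the handle.

```bash

python3 -m crank '[[-0.17,0.36,0,0,0,0,0],[-0.33,0.73,0,0,0,0,0],[-0.33,0.73,0,0,0,0,0],[-0.33,0.73,0,0,0,0,0]]' | sed -n 2p
python3 -m crank '[[0,0,0.3,0,0,0,0],[0,0,0.6,0,0,0,0],[0,0,0.75,0,0,0,0],[0,0,0.75,0,0,0,0]]' | sed -n 2,4p
python3 -m crank '[[0,0,0,0,0,0,0.4],[0,0,0,0,0,0,0.6],[0,0,0,0,0,0,0.8],[0,0,0,0,0,0,1],[0,0,0,0,0,0,1],[0,0,0,0,0,0,1],[0,0,0,0,0,0,1],[0,0,0,0,0,0,1]]' 80
cat > arc.py <<'E'
from h import *
# grip path on the arc about the hinge, relative to angle a0, in tool axes
O=np.array([656.1,-94.1]);ps=.0203;R2=np.array([[np.cos(ps),-np.sin(ps)],[np.sin(ps),np.cos(ps)]])
H=O+R2@[-70,105]
s=status.sense();p=s["eef_pos"][:2];q=s["ee_rot"];R0=Rn.from_quat(np.r_[q[1:],q[0]])
r=R2.T@(p-H);a_now=np.arctan2(-34,-108-0)*0+ (np.arctan2(-108,-34)-np.arctan2(r[1],r[0]))%(2*np.pi)
print("hinge",H.round(1),"tcp",s["eef_pos"].round(1),"r",np.hypot(*r).round(1),"angle",round((a_now+np.pi)%(2*np.pi)-np.pi,3))
import sys
for a in map(float,sys.argv[1:]):
    c,k=np.cos(a),np.sin(a); t=H+R2@np.array([[c,k],[-k,c]])@[-34,-108]
    print(a,t.round(1),(R0.inv().apply(np.r_[t-p,0])/100).round(3))
E
python3 arc.py 0.1 0.2 0.3 0.4 0.5 0.6 0.7 0.8 0.9
```

```text
eef_pos: [552.9, -100.0, 319.1]
eef_pos: [552.8, -98.3, 242.5]
ee_rot: [-0.001, 1.0, 0.01, -0.003]
force: [0.1, 0.5, 0.3]
time_s: 18.9
eef_pos: [553.2, -99.7, 245.7]
ee_rot: [0.0, 1.0, 0.01, 0.0]
force: [-1.9, -1.0, 5.7]
grip_width: 0.165
grip_force: 77.8
hinge [584.    9.5] tcp [553.2 -99.7 245.7] r 113.4 angle -0.01
0.1 [541.5 -95.5] [-0.116 -0.045 -0.   ]
0.2 [531.2 -90.7] [-0.218 -0.094 -0.   ]
0.3 [521.5 -85. ] [-0.314 -0.154 -0.   ]
0.4 [512.4 -78.2] [-0.404 -0.223 -0.   ]
0.5 [504.  -70.7] [-0.486 -0.3   -0.001]
0.6 [496.4 -62.3] [-0.561 -0.385 -0.001]
0.7 [489.7 -53.2] [-0.626 -0.478 -0.001]
0.8 [483.9 -43.4] [-0.682 -0.576 -0.001]
0.9 [479.1 -33.2] [-0.728 -0.68  -0.001]
```

```bash

python3 -m crank '[[-0.05,-0.02,0,0,0,0,1],[-0.12,-0.045,0,0,0,0,1],[-0.17,-0.07,0,0,0,0,1],[-0.22,-0.095,0,0,0,0,1],[-0.27,-0.125,0,0,0,0,1],[-0.31,-0.155,0,0,0,0,1]]' | sed -n 2,6p
python3 arc.py 0.4 0.5 0.6 0.7 0.8 0.9 1.0 1.1
```

```text
eef_pos: [521.6, -84.9, 245.8]
ee_rot: [0.001, 1.0, 0.01, 0.001]
force: [2.7, -7.6, 2.9]
grip_width: 0.165
grip_force: 78.0
hinge [584.    9.5] tcp [521.6 -84.9 245.8] r 113.1 angle 0.299
0.4 [512.4 -78.2] [-0.091 -0.068 -0.   ]
0.5 [504.  -70.7] [-0.174 -0.146 -0.001]
0.6 [496.4 -62.3] [-0.248 -0.231 -0.001]
0.7 [489.7 -53.2] [-0.314 -0.324 -0.001]
0.8 [483.9 -43.4] [-0.37  -0.422 -0.001]
0.9 [479.1 -33.2] [-0.416 -0.525 -0.002]
1.0 [475.4 -22.5] [-0.451 -0.633 -0.002]
1.1 [472.7 -11.5] [-0.475 -0.743 -0.002]
```

```bash

python3 -m crank '[[-0.05,-0.035,0,0,0,0,1],[-0.09,-0.07,0,0,0,0,1],[-0.135,-0.105,0,0,0,0,1],[-0.175,-0.145,0,0,0,0,1],[-0.21,-0.19,0,0,0,0,1],[-0.25,-0.23,0,0,0,0,1],[-0.285,-0.28,0,0,0,0,1],[-0.315,-0.325,0,0,0,0,1],[-0.37,-0.42,0,0,0,0,1],[-0.415,-0.525,0,0,0,0,1]]' 100| sed -n 2,6p
python3 arc.py 1 1.1 1.2 1.25 1.3 1.34
```

```text
eef_pos: [479.3, -33.0, 245.8]
ee_rot: [0.001, 1.0, 0.009, 0.001]
force: [3.2, -4.2, 5.6]
grip_width: 0.164
grip_force: 98.5
hinge [584.    9.5] tcp [479.3 -33.  245.8] r 113.0 angle 0.9
1.0 [475.4 -22.5] [-0.037 -0.106 -0.   ]
1.1 [472.7 -11.5] [-0.062 -0.217 -0.   ]
1.2 [ 4.712e+02 -3.000e-01] [-0.075 -0.329 -0.001]
1.25 [470.8   5.4] [-0.077 -0.386 -0.001]
1.3 [470.8  11. ] [-0.077 -0.442 -0.001]
1.34 [470.9  15.6] [-0.074 -0.488 -0.001]
```

```bash

python3 -m crank '[[-0.02,-0.05,0,0,0,0,1],[-0.035,-0.105,0,0,0,0,1],[-0.05,-0.16,0,0,0,0,1],[-0.06,-0.215,0,0,0,0,1],[-0.07,-0.275,0,0,0,0,1],[-0.075,-0.33,0,0,0,0,1],[-0.077,-0.385,0,0,0,0,1],[-0.077,-0.44,0,0,0,0,1],[-0.077,-0.44,0,0,0,0,1],[-0.077,-0.44,0,0,0,0,1],[-0.077,-0.44,0,0,0,0,1],[-0.077,-0.44,0,0,0,0,1]]' | sed -n 2,6p
python3 arc.py 1.3
python3 - <<'E'
from h import *
for n in("top","wrist"):
    ci=camera_info(n);p,d=capture(n);w=cloud(d,ci)
    if n=="top":cv2.imwrite('pics/end.png',cv2.resize(p[120:300,230:470,::-1],None,fx=3,fy=3))
    clusters(w,84,112,(430,700,-230,60),20)
print(status.sense()["dq"].round(4))
E
```

```text
eef_pos: [471.0, 10.5, 245.8]
ee_rot: [0.001, 1.0, 0.01, 0.001]
force: [2.9, -6.3, 4.9]
grip_width: 0.165
grip_force: 98.5
hinge [584.    9.5] tcp [471.   10.5 245.8] r 112.9 angle 1.295
1.3 [470.8  11. ] [-0.003 -0.005 -0.   ]
303 px [344. 175.] mean [651.6 -29.1  94.3] mid [652.9 -29.3  92. ] ext [43.8 40.7 15.6]
305 px [373. 174.] mean [653.5 -93.7  94.1] mid [654.8 -93.8  91.7] ext [44.2 42.7 14.9]
307 px [400. 173.] mean [ 654.2 -154.3   94.2] mid [ 654.7 -154.8   92. ] ext [41.9 42.7 15.2]
1565 px [354.  39.] mean [561.    2.7  90.3] mid [561.4   2.6  88.4] ext [ 9.7 16.   8.8]
1219 px [378. 140.] mean [534.9  -5.2  90.6] mid [534.7  -5.4  88.3] ext [ 9.2 16.   8.6]
7790 px [318. 347.] mean [476.4  10.8 102.7] mid [471.8  10.8  98. ] ext [23.8 41.2 28. ]
[-0.0002  0.      0.0001  0.0016 -0.0016 -0.0002]
```

View pics/end.png

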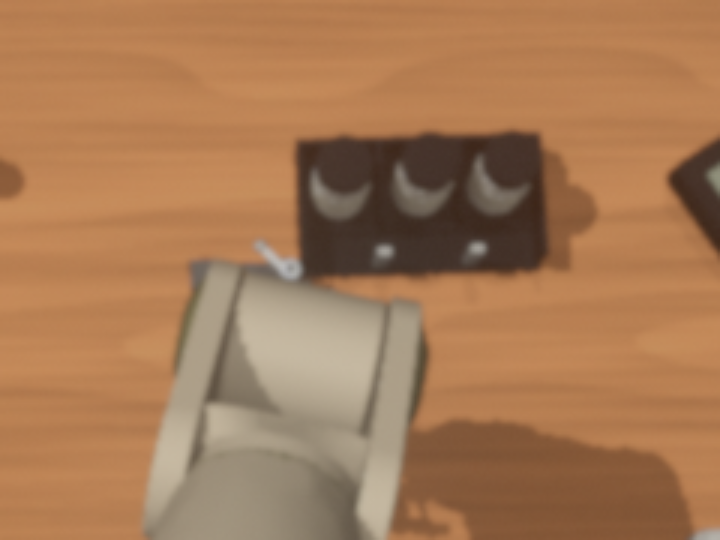

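The picture shows all three jars upright in the crate (tops at columns 343, 430 and 510). By the fins the gate stands at about 1.30 rad, still and held. Handing in.

```bash
python3 -c "
from rig import ticket
print(ticket.finish_job())"
```

```text
the job is handed in; nothing more can be done
None
```

The job is handed in (no verdict was returned): the jar stands upright in the middle cell, both catches are in (free end squeezed first), and the gripper is holding the gate still by the handle at about 1.30 rad.

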